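# Pack the pantograph inspection set in row order

### The job

Move the four parts from the aluminium rack into the slots of the open wooden case, one per slot and in the same row order counted from the red ends: the part nearest the rack's red end goes in the slot next to the case's red block, and so on, the last one going next to the black block. Set each part down (do not drop it) upright as it stood, flat on the slot's floor near the middle of its slot, and let go.

Things in the scene. Friction and masses are not known exactly. Their poses are not given: they have to be found in the camera images.
- carbon: Black carbon strip offcut on a silver aluminium carrier: a block 30 mm wide (its x), 50 mm long (its y), 38 mm high (lower 10 mm aluminium, the rest carbon), 0.1 kg. Origin: centre of its underside, z up. Grip across x, 30 mm wide.
- horn: Bare aluminium end-horn stub: foot 28 (x) x 50 (y) x 10 mm, on it an upright web 16 mm wide in x, from y = -19 to +11 mm, up to 40 mm high, whose tip curves down towards +y, to y = +36 mm about 20 mm up. 0.1 kg. Origin: centre of the foot's underside, z up. Grip the web across x at y = -4 mm.
- dial: Chrome dial indicator lying face up (white dial) on a round back boss 34 mm across and 12 mm high; the round body above it is 40 mm across, from 12 to 38 mm high; a thin stem stands out towards +y, to y = +34 mm, 24 mm up. 0.13 kg. Origin: centre of the underside of the boss, under the middle of the dial, z up. Grip the round body across x, 40 mm wide.
- lug: Right-angle copper earthing lug: flat palm 26 (x) x 46 (y) x 7 mm lying down, with an upright round barrel 22 mm across, axis at y = -10 mm, up to 42 mm high; a bolt hole on the other half of the palm. 0.12 kg. Origin: centre of the palm's underside, z up. Grip the barrel across x, 22 mm wide.
- pad_cork: Brown cork flat pad, 68 x 66 x 3 mm, fixed in one of the rack's four bays (76 mm apart, pads in random order); at the start the carbon offcut stands on it, so it marks that part's place in the row. Origin: centre of its underside, 6 mm above the table; y points along the row to the rack's red end, z up.
- pad_blue: Blue flat pad, 68 x 66 x 3 mm, fixed in one of the rack's four bays (76 mm apart, pads in random order); at the start the end-horn stub stands on it, so it marks that part's place in the row. Origin: centre of its underside, 6 mm above the table; y points along the row to the rack's red end, z up.
- pad_white: White flat pad, 68 x 66 x 3 mm, fixed in one of the rack's four bays (76 mm apart, pads in random order); at the start the dial indicator stands on it, so it marks that part's place in the row. Origin: centre of its underside, 6 mm above the table; y points along the row to the rack's red end, z up.
- pad_yellow: Yellow flat pad, 68 x 66 x 3 mm, fixed in one of the rack's four bays (76 mm apart, pads in random order); at the start the copper lug stands on it, so it marks that part's place in the row. Origin: centre of its underside, 6 mm above the table; y points along the row to the rack's red end, z up. Rack: aluminium plate 84 x 312 mm, nearer the robot than the case; dividers 12, red end 20 mm high.
- case: Fixed shallow wooden case, 76 mm (x) by 308 mm (y), lid folded open flat beyond it (+x, to 125 mm from the origin, 16 mm high). Four brass-cornered slots with grey floors, centres at x = 0, y = -114, -38, +38, +114 mm, each 64 (x) by 72 (y) mm inside. Slot floor 6 mm, wall tops 15 mm above the table. Origin: centre of its underside on the table, z up.
- red_block: Red block 60 x 16 x 20 mm fixed against one end of the case (y = +162 or -162 mm in the case's frame; an equal black block is at the other end): it marks the case's red end. Origin: centre of its underside.
Not all that is in view belongs to the job. Of the things shaped like the lug, the copper one is meant.

How it is judged:
By the outcome, as a careful person would: the job done as asked, in the order asked, and still so for the second after the job is handed in, with the robot touching nothing.
It also fails if it takes over 90 s, if anything falls off the work surface, if the arm or the gripper's body presses on something with over 40 N, if the wrist force passes 120 N, or if a joint passes its speed limit or range.

### The arm

A 7-joint arm with a two-finger parallel gripper is mounted at the origin on the work surface. World frame = base frame: x ahead of the robot, y to its left, z up, the work surface at z = 0. Lengths are in m, angles in rad, forces in N, time in s.
With the tool pointing down it reaches from about 0.4 to 0.9 m from the base axis. Payload 5.5 kg.
Tool frame: the origin (TCP) lies midway between the tips of the shut fingers; the grasp point (between the pads) lies 19 mm behind it (manip.grip_depth is the distance from the TCP to the grasp point, in m); z points along the fingers, x is the direction in which the jaws open and shut, and the axes are right-handed (so a half turn about z gives the same grasp; the last joint's range is limited). The gripper opens to 92 mm and grips with 3 to 60 N. Pads are 19 mm wide; open, the fingers measure 130 mm over their backs; the gripper's body (75 mm by 190 mm) begins 47 mm behind the grasp point.
Start: joints at [1.591, 0.501, -0.427, 1.55, 0.221, 1.138, -0.21], TCP at [0.156, -0.631, 0.227] pointing down, gripper open.
Joint ranges: [-2.88, 2.88], [-0.31, 2.03], [-1.54, 1.56], [0.2, 2.42], [-1.41, 4.55], [0.19, 2.02], [-2.57, 2.57]. Speed limits (rad/s): [2.57, 2.57, 3.14, 3.14, 3.14, 3.14, 3.14].

### API

Orientations are given as a unit quaternion [x, y, z, w].
In Python, from bench import manip, effector, viewer gives the robot as it stands. Calls block until the motion is done:
- manip.move_pose(position, orientation): joint-space move of the TCP to a pose.
- manip.servo_line(position, ori=None, vel=0.15): straight line of the TCP; ori=None keeps the orientation; vel is the mean speed in m/s.
- manip.movej(angles): joint-space move.
- effector.open_jaws() and effector.close(f_grip=None): open the fingers fully, or close them until they stop; f_grip is the grip in N (None keeps the last).
- manip.sleep(seconds).
- manip.solve_ik(position, orientation): joint angles nearest the present ones, or None.
- viewer.get_image(name): name is "scene" or "side" or "wrist"; returns the picture (420x560x3 uint8, red, green, blue); there is no depth.
- viewer.get_calibration(name): a dict with "vfov" (degrees; the focal length in pixels is half the picture's height over the tangent of half this angle, whatever the lens; pixels are square), "cx", "cy" (the principal point, pixels), "dist_coeffs" ([k1, k2, p1, p2, k3] as OpenCV has them; the pictures are not rectified), "eye" and "attitude" of the camera in the world. Camera axes: x right, y down, z forward; pixel columns grow to the right and rows downward; lengths in m; the calibration is good to about 2 mm. A picture is of the moment at which its call begins: read the wrist's pose just before it. get_calibration takes no time and is no camera call; for the wrist camera it gives the pose at the moment of the call.
A pose or a line that the arm cannot do raises manip.PlanningError and nothing moves.
- manip.hand_in(): hands the job in, once; it reports no verdict.
Readings, each from a call of its own:
- manip.current_clock(): time.
- manip.current_q(): joint angles.
- manip.current_joint_velocities(): joint speeds.
- manip.current_tau(): joint torques, N m.
- manip.current_tool_pos(): TCP position.
- manip.current_tcp_rot(): TCP orientation.
- manip.current_force(): force on the tool from outside, world axes, zero at the start.
- manip.current_wrist_torque(): the same for the moment, N m.
- manip.current_finger_gap(): finger opening in m.
Only numpy, scipy, OpenCV 4.12 (cv2) and the standard library are available. Lean on these libraries where they do the work, as an engineer would, in place of code of your own. Each camera call takes 0.05 s, during which the arm holds its last target.

## Working session

There is one attempt and no reset: what is moved stays moved. The work goes in short steps, each a Python script; the robot and the scene stay as the last script left them, time stands still between calls to the robot, and variables do not carry over. Pictures are saved under pics/ and viewed, and the job is handed in when it is done.

```bash
ls; mkdir -p pics; python3 - <<'E'
from bench import manip, effector, viewer
import cv2
for n in ["scene","side","wrist"]:
    im=viewer.get_image(n); cv2.imwrite(f"pics/{n}0.png",im[:,:,::-1]); print(n,viewer.get_calibration(n))
print(manip.current_clock(),manip.current_tool_pos(),manip.current_tcp_rot(),manip.grip_depth)
E
```

```text
pics
scene {'vfov': 53.081934754054686, 'cx': 280.413243541241, 'cy': 211.46139597827883, 'dist_coeffs': array([0.00976808, 0.        , 0.        , 0.        , 0.        ]), 'eye': array([ 0.720372  , -0.33992659,  0.65143841]), 'attitude': array([ 0.91466893,  0.29490076, -0.08990517, -0.26140267])}
side {'vfov': 47.89615251101177, 'cx': 274.28596941971296, 'cy': 211.87122647373312, 'dist_coeffs': array([-0.15096389,  0.        ,  0.        ,  0.        ,  0.        ]), 'eye': array([0.39435074, 0.6583771 , 0.47417919]), 'attitude': array([-0.06723818,  0.87911348, -0.47130988,  0.02248361])}
wrist {'vfov': 61.66640303368642, 'cx': 275.7104453747444, 'cy': 211.94277546806507, 'dist_coeffs': array([-0.09372948,  0.        ,  0.        ,  0.        ,  0.        ]), 'eye': array([ 0.2246922 , -0.61451705,  0.3837158 ]), 'attitude': array([ 0.78073288, -0.61094956, -0.08148244,  0.10274929])}
0.15 [ 0.15611792 -0.63041134  0.22589861] [ 7.87556470e-01 -6.16242023e-01 -5.78750227e-04 -4.90457497e-04] 0.0188
```

View pics/scene0.png

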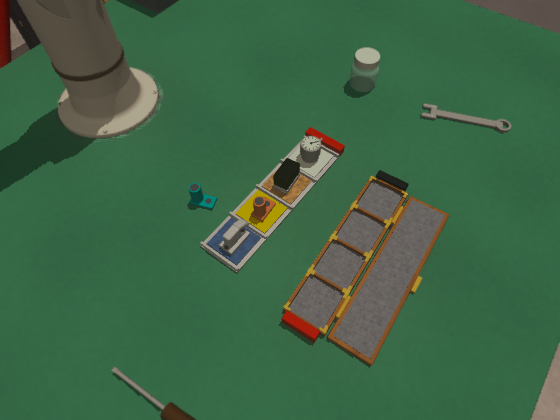

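View pics/side0.png

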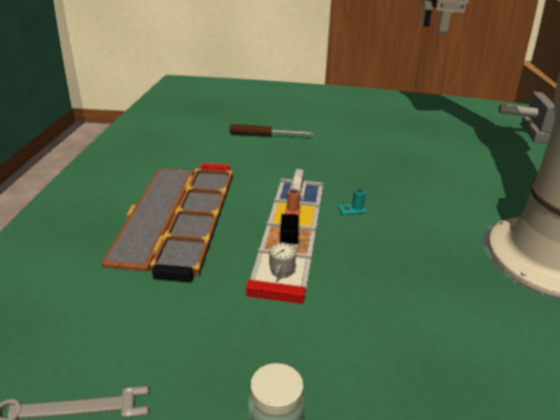

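View pics/wrist0.png

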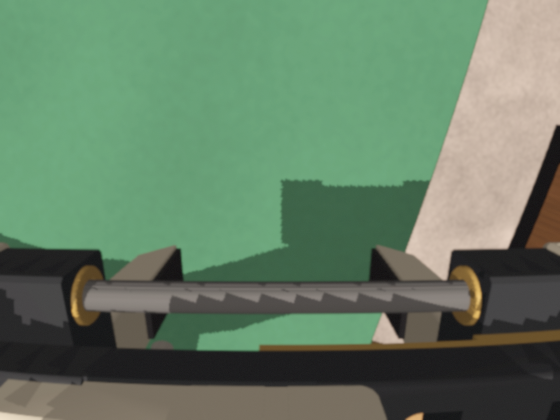

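Scene view: the rack runs from its red end (325,140), dial (311,148), carbon (287,175), lug (261,206) to the horn (233,238). The case's red block is at (301,326) and the black block at (391,181), so the row order reverses relative to the rack. The teal lug at (200,197) is a decoy. Next I'll take enlarged crops.

```bash
cat > h.py <<'E'
import numpy as np, cv2
from scipy.spatial.transform import Rotation as R
def K(c):
    f=210/np.tan(np.radians(c['vfov'])/2); return np.array([[f,0,c['cx']],[0,f,c['cy']],[0,0,1.]])
def px2w(c,uv,z):
    uv=np.array(uv,float).reshape(-1,1,2)
    n=cv2.undistortPoints(uv,K(c),c['dist_coeffs']).reshape(-1,2)
    d=R.from_quat(c['attitude']).apply(np.c_[n,np.ones(len(n))])
    z=np.broadcast_to(z,(len(n),))
    return c['eye']+d*((z-c['eye'][2])/d[:,2])[:,None]
def w2px(c,P):
    Rm=R.from_quat(c['attitude']).inv()
    p=Rm.apply(np.atleast_2d(P)-c['eye'])
    return cv2.projectPoints(p.reshape(-1,1,3),np.zeros(3),np.zeros(3),K(c),c['dist_coeffs'])[0].reshape(-1,2)
E
python3 - <<'E'
import cv2
im=cv2.imread('pics/scene0.png')
a=im[120:270,190:350]; cv2.imwrite('pics/s_rack.png',cv2.resize(a,None,fx=4,fy=4,interpolation=cv2.INTER_CUBIC)[:600])
a=im[165:360,275:455]; cv2.imwrite('pics/s_case.png',cv2.resize(a,None,fx=3,fy=3,interpolation=cv2.INTER_CUBIC))
E
```

```text
(no output)
```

View pics/s_rack.png

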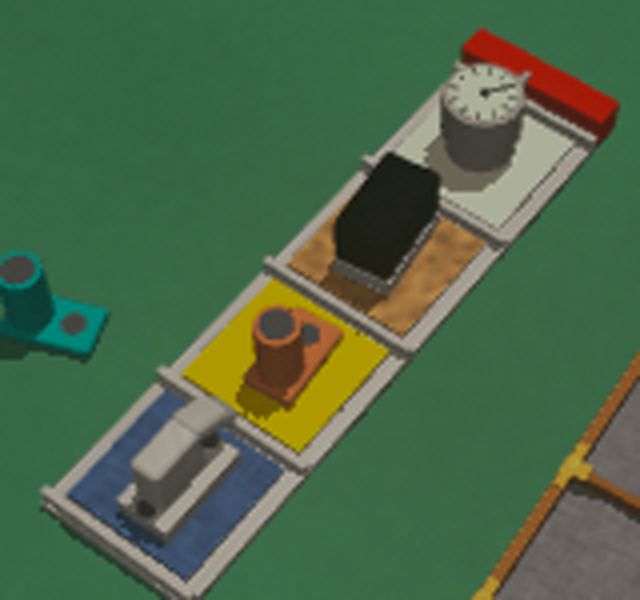

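View pics/s_case.png

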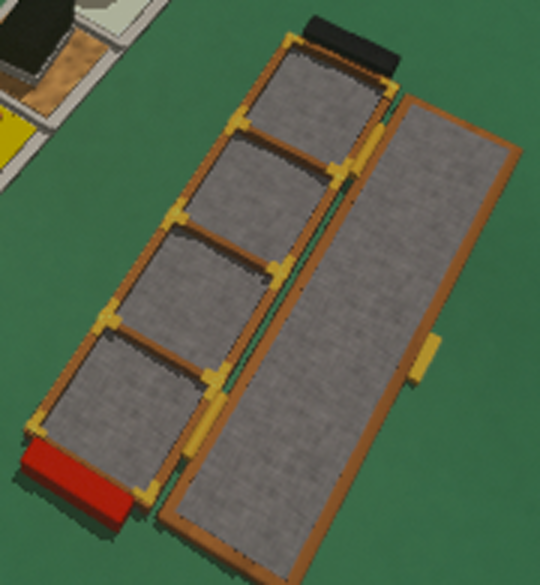

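```bash
python3 - <<'E'
from bench import viewer
from h import *
np.set_printoptions(precision=4,suppress=True)
c=viewer.get_calibration('scene')
C=np.array([[291,38],[394,90],[33,432],[150,500]])/3+[275,165]
w=px2w(c,C,.015); print(w, w.mean(0)); print(np.linalg.norm(w[0]-w[1]),np.linalg.norm(w[0]-w[2]),np.linalg.norm(w[1]-w[3]),np.degrees(np.arctan2(*(w[2]-w[0])[1::-1])),np.degrees(np.arctan2(*(w[3]-w[1])[1::-1])))
P=np.array([[183,372],[272,282],[390,350],[300,455],[68,492],[165,385],[287,468],[187,578],[578,145],[497,228]])/4+[190,120]
w=px2w(c,P,.009); print(w,w[:4].mean(0),w[4:8].mean(0))
b=w[4:8].mean(0);y=w[:4].mean(0);print(np.linalg.norm(y-b),np.degrees(np.arctan2(*(y-b)[1::-1])))
# parts tops: dial face centre, carbon top corners, lug barrel top centre, horn web top
T=np.array([[484,94],[395,153],[440,182],[388,242],[335,212],[277,327]])/4+[190,120]
print(px2w(c,T,[.047,.047,.047,.047,.047,.051]))
E
```

```text
[[ 0.5769  0.1399  0.015 ]
 [ 0.647   0.1416  0.015 ]
 [ 0.5933 -0.1608  0.015 ]
 [ 0.6617 -0.1551  0.015 ]] [ 0.6198 -0.0086  0.015 ]
0.07018031500287461 0.3011922924462279 0.2971188775577866 -86.86816430287018 -87.17040695521725
[[ 0.4152 -0.0669  0.009 ]
 [ 0.4177 -0.0044  0.009 ]
 [ 0.4842 -0.0032  0.009 ]
 [ 0.4838 -0.0704  0.009 ]
 [ 0.4133 -0.1432  0.009 ]
 [ 0.4129 -0.077   0.009 ]
 [ 0.4831 -0.0788  0.009 ]
 [ 0.4807 -0.1448  0.009 ]
 [ 0.4901  0.1477  0.009 ]
 [ 0.4857  0.0824  0.009 ]] [ 0.4502 -0.0362  0.009 ] [ 0.4475 -0.1109  0.009 ]
0.0747576477464348 87.92183306781497
[[ 0.4512  0.1195  0.047 ]
 [ 0.4377  0.0661  0.047 ]
 [ 0.4641  0.0641  0.047 ]
 [ 0.4644  0.0229  0.047 ]
 [ 0.4353  0.0226  0.047 ]
 [ 0.4535 -0.0438  0.051 ]]
```

```bash
cat >> h.py <<'E'
def camrel(tp,tr,c):
    Rt=R.from_quat(tr).inv(); return Rt.apply(c['eye']-tp), Rt*R.from_quat(c['attitude'])
def q_down(yaw):  # tool x at world yaw, z down
    return (R.from_euler('z',yaw)*R.from_quat([1,0,0,0])).as_quat()
E
python3 - <<'E'
from bench import viewer,manip
from h import *
np.set_printoptions(precision=3,suppress=True)
c=viewer.get_calibration('wrist')
t,r=camrel(manip.current_tool_pos(),manip.current_tcp_rot(),c); print(t,r.as_matrix())
for yaw in [0,np.pi,np.pi/2,-np.pi/2]:
  for p in [(.45,-.1,.3),(.45,.1,.3),(.53,-.15,.35),(.53,.15,.35),(.45,0,.3),(.4,0,.3),(.35,0,.35)]:
    q=q_down(yaw); c2=dict(c); c2['eye']=np.array(p)+R.from_quat(q).apply(t); c2['attitude']=(R.from_quat(q)*r).as_quat()
    s=manip.solve_ik(list(p),list(q))
    print(round(yaw,2),p,None if s is None else np.array(s), w2px(c2,[[.453,.113,.04],[.446,-.113,.04],[.613,.105,.015],[.626,-.123,.015]]).round().astype(int).tolist())
E
```

```text
[ 0.001 -0.07  -0.158] [[ 1.    -0.    -0.   ]
 [ 0.     0.966  0.26 ]
 [ 0.    -0.26   0.966]]
0 (0.45, -0.1, 0.3) [ 1.319  0.222 -1.293  1.896  0.23   1.193 -0.054] [[278, -15], [272, 189], [413, 4], [410, 193]]
0 (0.45, 0.1, 0.3) [ 0.731  0.153 -1.09   1.898  0.147  1.176 -0.411] [[278, 167], [272, 332], [402, 171], [395, 327]]
0 (0.53, -0.15, 0.35) [ 1.088  0.368 -1.106  1.628  0.335  1.355 -0.064] [[212, -42], [211, 144], [340, -27], [344, 150]]
0 (0.53, 0.15, 0.35) [ 0.631  0.461 -1.293  1.626  0.449  1.399 -0.713] [[219, 199], [221, 341], [333, 200], [334, 337]]
0 (0.45, 0, 0.3) [ 0.976  0.117 -1.095  1.92   0.113  1.17  -0.16 ] [[278, 79], [272, 265], [409, 90], [403, 264]]
0 (0.4, 0, 0.3) [ 1.153 -0.085 -1.139  2.018 -0.084  1.161  0.049] [[322, 80], [311, 265], [448, 91], [438, 263]]
0 (0.35, 0, 0.35) [ 0.738 -0.24  -0.665  2.034 -0.153  1.3    0.128] [[356, 84], [343, 251], [465, 95], [455, 250]]
3.14 (0.45, -0.1, 0.3) None [[273, 332], [278, 167], [163, 316], [137, 157]]
3.14 (0.45, 0.1, 0.3) None [[273, 189], [279, -15], [149, 179], [125, -11]]
3.14 (0.53, -0.15, 0.35) [
[... 1437 characters left out ...]
.133  0.073 -0.429  1.912  0.033  1.163 -1.879] [[264, 176], [448, 182], [271, 38], [460, 32]]
-1.57 (0.53, -0.15, 0.35) [ 0.964  0.303 -0.913  1.631  0.246  1.329 -1.558] [[92, 226], [249, 232], [92, 111], [255, 98]]
-1.57 (0.53, 0.15, 0.35) [-0.149  0.202 -0.207  1.648  0.043  1.296 -1.934] [[302, 227], [458, 231], [308, 108], [471, 102]]
-1.57 (0.45, 0, 0.3) [ 1.194  0.222 -1.39   1.917  0.235  1.193 -1.85 ] [[181, 176], [368, 182], [186, 39], [379, 28]]
-1.57 (0.4, 0, 0.3) [ 1.477 -0.202 -1.36   2.015 -0.214  1.177 -1.367] [[179, 134], [371, 140], [185, -5], [381, -16]]
-1.57 (0.35, 0, 0.35) [ 0.738 -0.24  -0.665  2.034 -0.153  1.3   -1.443] [[187, 93], [363, 98], [193, -33], [371, -43]]
```

```bash
cat > snap.py <<'E'
import pickle,cv2
from bench import manip,viewer
def snap(name):
    c=viewer.get_calibration('wrist'); im=viewer.get_image('wrist')
    cv2.imwrite(f'pics/{name}.png',im[:,:,::-1]); pickle.dump(c,open(f'pics/{name}.pkl','wb')); return c
E
python3 - <<'E'
from snap import *; from h import *
q=q_down(np.pi/2)
for i,p in enumerate([(.54,0,.32),(.53,0,.17)]):
    manip.move_pose(list(p),list(q)); manip.sleep(.3); snap(f'w{i+1}'); print(manip.current_clock(),manip.current_tool_pos())
for i,s in ((1,1),(2,1)):
    pass
E
```

```text
3.1333 [ 5.40017693e-01 -1.80430976e-04  3.19978188e-01]
4.1333 [ 5.30757837e-01 -6.94380584e-05  1.70993612e-01]
```

View pics/w1.png

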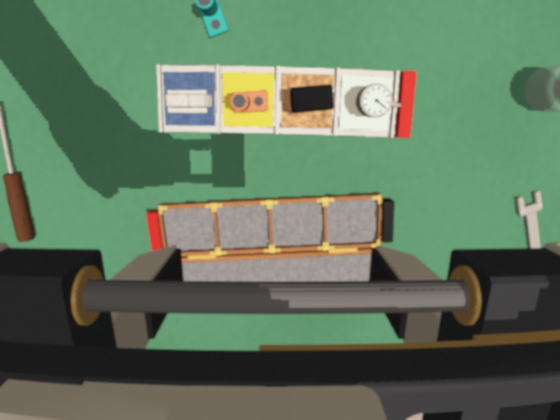

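View pics/w2.png

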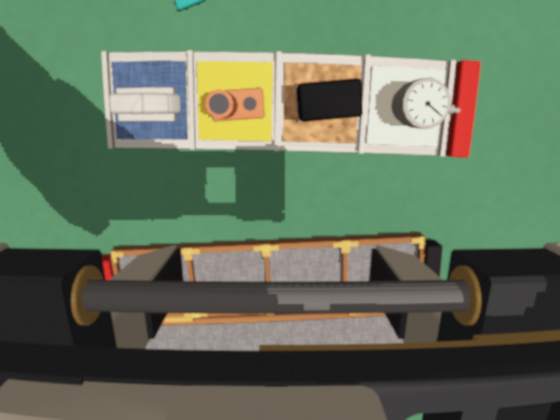

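Both views clearly show the rack (row ≈100) and the case (row ≈225 in w1). I'll enlarge them next.

```bash
python3 - <<'E'
import cv2
im=cv2.imread('pics/w2.png')
cv2.imwrite('pics/w2l.png',cv2.resize(im[45:165,95:295],None,fx=4,fy=4,interpolation=cv2.INTER_CUBIC))
cv2.imwrite('pics/w2r.png',cv2.resize(im[45:165,285:485],None,fx=4,fy=4,interpolation=cv2.INTER_CUBIC))
im=cv2.imread('pics/w1.png')
cv2.imwrite('pics/w1c.png',cv2.resize(im[190:265,140:400],None,fx=3,fy=3,interpolation=cv2.INTER_CUBIC))
E
```

```text
(no output)
```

View pics/w2l.png

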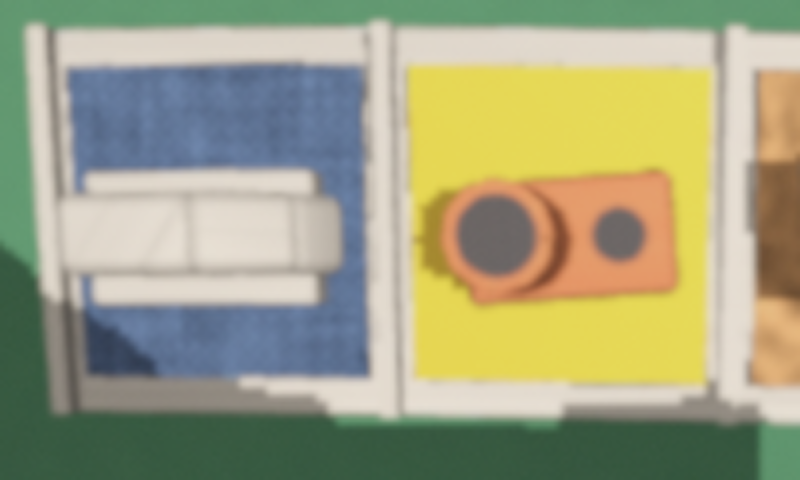

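View pics/w2r.png

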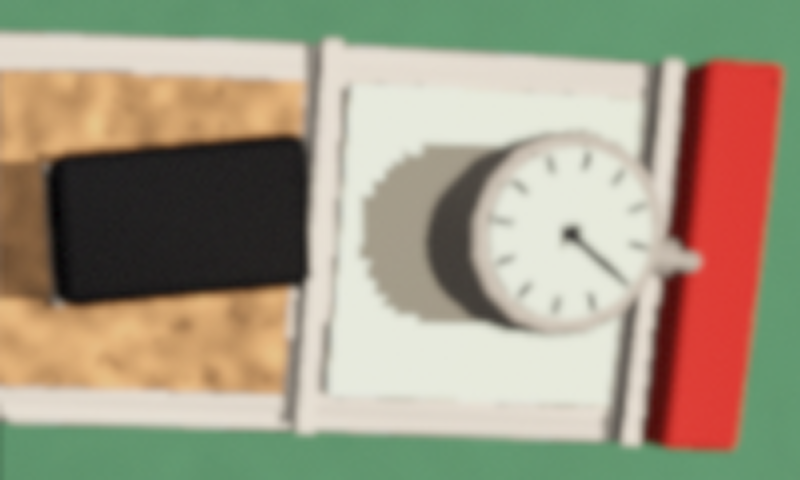

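View pics/w1c.png

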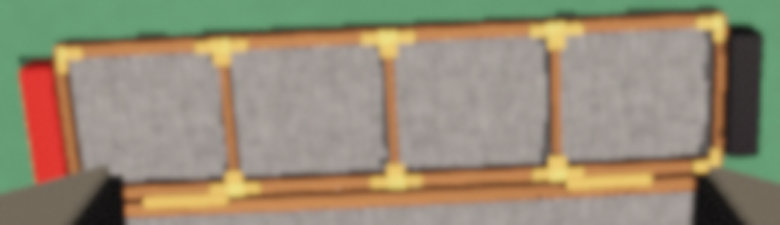

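```bash
python3 - <<'E'
from h import *; import pickle
np.set_printoptions(precision=4,suppress=True)
c=pickle.load(open('pics/w2.pkl','rb'))
f=lambda a,ox:np.array(a,float)/4-.375+[ox,45]
def fit(name,px,ox,zs,model):
    w=px2w(c,f(px,ox),zs)[:,:2]; m=np.array(model,float)
    wc,mc=w.mean(0),m.mean(0); a=w-wc;b=m-mc
    th=np.arctan2((b[:,0]*a[:,1]-b[:,1]*a[:,0]).sum(),(a*b).sum())
    r=np.array([[np.cos(th),-np.sin(th)],[np.sin(th),np.cos(th)]])
    t=wc-r@mc; print(name,t,np.degrees(th),'res mm',((w-(m@r.T+t))*1e3).round(1).tolist())
fit('horn?',[(84,172),(93,303),(315,170),(320,303)],95,.019,[(-.014,-.025),(.014,-.025),(-.014,.025),(.014,.025)])
fit('horn180',[(84,172),(93,303),(315,170),(320,303)],95,.019,[(.014,.025),(-.014,.025),(.014,-.025),(-.014,-.025)])
print('hornweb',px2w(c,f([(60,195),(62,272),(190,195),(190,272),(290,195),(290,272),(340,235)],95),.049))
fit('lug',[(497,236),(620,235),(668,172),(677,290),(475,303)],95,np.array([.051,.016,.016,.016,.016]),[(0,-.010),(0,.0115),(-.013,.023),(.013,.023),(.013,-.023)])
fit('carbon',[(53,155),(305,135),(305,282),(63,303)],285,.047,[(-.015,-.025),(-.015,.025),(.015,.025),(.015,-.025)])
fit('dial',[(568,232),(697,262)],285,np.array([.047,.033]),[(0,0),(0,.034)])
P=f([(67,68),(365,68),(371,377),(88,378),(407,67),(712,67),(707,384),(415,381)],95)
w=px2w(c,P,.009);print(w[:4].mean(0),w[4:].mean(0),w)
c=pickle.load(open('pics/w1.pkl','rb'))
g=lambda a:np.array(a,float)/3-.33+[140,190]
w=px2w(c,g([(57,43),(220,38),(387,29),(556,21),(727,13),(722,170),(230,120),(391,108),(555,98),(235,197),(396,187),(557,178)]),.015);print(w)
E
```

```text
horn? [ 0.4495 -0.113 ] -1.1084314643708972 res mm [[0.2, -0.3], [-0.2, -0.3], [0.1, 0.3], [-0.1, 0.3]]
horn180 [ 0.4495 -0.113 ] 178.89156853562912 res mm [[0.2, -0.3], [-0.2, -0.3], [0.1, 0.3], [-0.1, 0.3]]
hornweb [[ 0.4418 -0.13    0.049 ]
 [ 0.4565 -0.131   0.049 ]
 [ 0.4426 -0.1039  0.049 ]
 [ 0.4572 -0.105   0.049 ]
 [ 0.4431 -0.0841  0.049 ]
 [ 0.4576 -0.0851  0.049 ]
 [ 0.4507 -0.0748  0.049 ]]
lug [ 0.4507 -0.0341] 3.4332664074296892 res mm [[0.1, 0.1], [0.2, -0.4], [0.9, -0.7], [-0.5, -0.5], [-0.7, 1.5]]
carbon [0.4482 0.0414] 4.74954605740942 res mm [[1.1, 1.1], [1.1, -0.4], [-1.2, -1.6], [-1.0, 0.9]]
dial [0.4494 0.1184] -7.784631972566995 res mm [[-0.1, -0.4], [0.1, 0.4]]
[ 0.4466 -0.1121  0.009 ] [ 0.4482 -0.0367  0.009 ] [[ 0.4121 -0.1445  0.009 ]
 [ 0.4142 -0.0781  0.009 ]
 [ 0.4804 -0.0802  0.009 ]
 [ 0.4797 -0.1459  0.009 ]
 [ 0.4142 -0.0689  0.009 ]
 [ 0.4149 -0.0032  0.009 ]
 [ 0.4824 -0.0045  0.009 ]
 [ 0.4814 -0.0702  0.009 ]]
[[ 0.5848 -0.1611  0.015 ]
 [ 0.5826 -0.086   0.015 ]
 [ 0.5786 -0.0103  0.015 ]
 [ 0.5749  0.0657  0.015 ]
 [ 0.5712  0.1434  0.015 ]
 [ 0.6468  0.1471  0.015 ]
 [ 0.6216 -0.0832  0.015 ]
 [ 0.6158 -0.0087  0.015 ]
 [ 0.6111  0.0666  0.015 ]
 [ 0.6599 -0.0826  0.015 ]
 [ 0.6547 -0.0066  0.015 ]
 [ 0.6504  0.069   0.015 ]]
```

```bash
cat > job.py <<'E'
from snap import *; from h import *; from bench import effector
np.set_printoptions(precision=4,suppress=True)
CASE=np.array([.6172,-.0085]); CY=np.radians(2.75)
rot=lambda a:np.array([[np.cos(a),-np.sin(a)],[np.sin(a),np.cos(a)]])
PARTS=dict(dial=((.4494,.1184),-7.8,0,-.114),carbon=((.4482,.0414),4.75,0,-.038),lug=((.4507,-.0341),3.43,-.010,.038),horn=((.4495,-.113),-1.1,-.004,.114))
H=.014
def goals(n):
    o,y,off,s=PARTS[n]; y=np.radians(y)
    pk=np.array(o)+rot(y)@[0,off]; pl=CASE+rot(CY)@[0,s+off]
    return pk,q_down(y),pl,q_down(CY)
def F(): return np.array(manip.current_force())
def pick(n):
    pk,qp,_,_=goals(n)
    manip.move_pose([*pk,.11],list(qp)); manip.servo_line([*pk,.009+H],vel=.12)
    print('pre',np.array(manip.current_tool_pos()),F()); effector.close(25)
    z=manip.current_tool_pos()[2]; print('gap',manip.current_finger_gap(),'z',z,F())
    manip.servo_line([*pk,.11],vel=.2); print('lift gap',manip.current_finger_gap(),F(),manip.current_clock())
    return z
def place(n,zp):
    _,_,pl,q=goals(n); zt=zp-.003
    manip.move_pose([*pl,.10],list(q)); manip.sleep(.2); f0=F()
    manip.servo_line([*pl,zt+.003],vel=.1); z=zt+.003
    while z>zt-.0015:
        z-=.0005; manip.servo_line([*pl,z],vel=.02); 
        if (F()-f0)[2]>2: break
    print('place z',z-zt,manip.current_tool_pos(),F()-f0,'gap',manip.current_finger_gap())
    effector.open_jaws(); manip.sleep(.1); print('open',F())
    manip.servo_line([*pl,.11],vel=.2); print('t',manip.current_clock())
E
python3 - <<'E'
from job import *
for n in PARTS:
    a,b,c,d=goals(n); print(n,a,c,[manip.solve_ik([*p,z],list(q)) is not None for p,q in((a,b),(c,d)) for z in (.023,.11)])
z=pick('dial'); snap('w3')
viewer_im=viewer.get_image('scene'); cv2.imwrite('pics/s3.png',viewer_im[:,:,::-1]); open('z.txt','w').write(str(z))
E
```

```text
dial [0.4494 0.1184] [ 0.6227 -0.1224] [True, True, True, True]
carbon [0.4482 0.0414] [ 0.619  -0.0465] [True, True, True, True]
lug [ 0.4513 -0.0441] [0.6159 0.0195] [True, True, True, True]
horn [ 0.4494 -0.117 ] [0.6119 0.1014] [True, True, True, True]
pre [0.4498 0.1187 0.0234] [0.0535 0.2447 0.3766]
gap 0.03933457733977125 z 0.02298799038442958 [-0.6369  0.3641  0.2501]
lift gap 0.039481560669324726 [-0.2517 -0.4556 -0.5025] 8.025
```

View pics/s3.png

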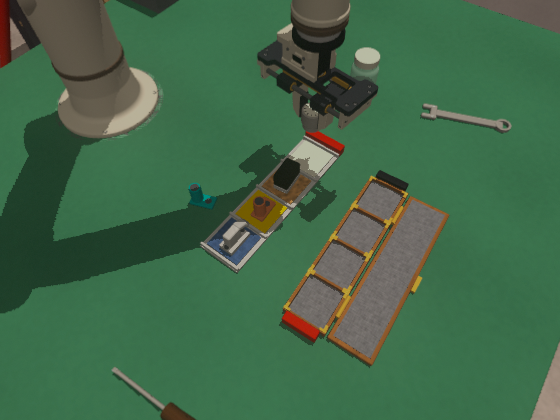

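View pics/w3.png

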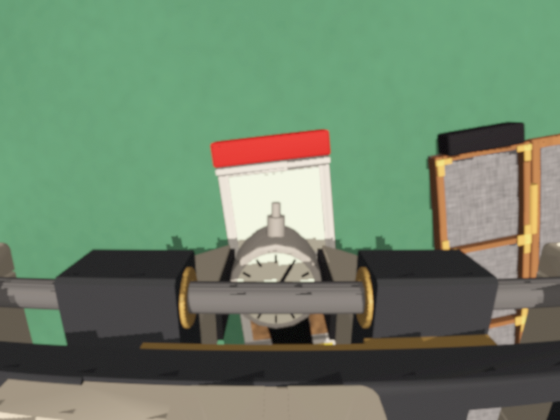

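The dial is held centrally, with its stem at (276,215) in line with the tool. Placing it now.

```bash
python3 - <<'E'
from job import *
place('dial',float(open('z.txt').read()))
snap('w4'); im=viewer.get_image('scene'); cv2.imwrite('pics/s4.png',im[:,:,::-1])
a=cv2.resize(im[165:360,275:455,::-1],None,fx=3,fy=3,interpolation=cv2.INTER_CUBIC);cv2.imwrite('pics/s4c.png',a)
E
```

```text
place z -0.0005000000000000039 [ 0.6228 -0.1224  0.02  ] [-1.633  -0.53    5.5407] gap 0.03952636824806812
open [ 0.011  -0.217   0.5298]
t 13.8083
```

View pics/s4c.png

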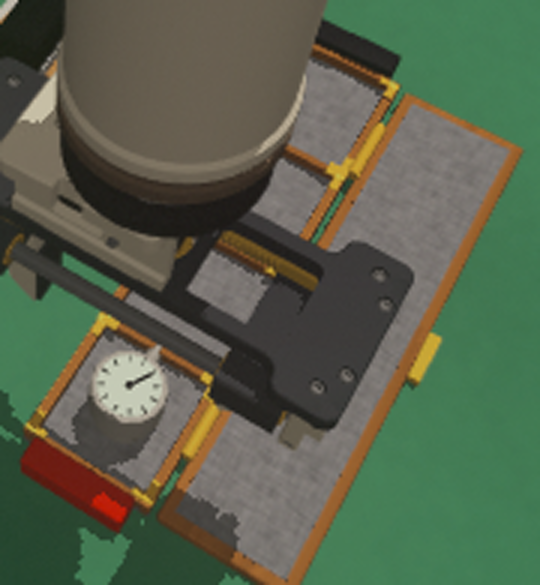

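View pics/w4.png

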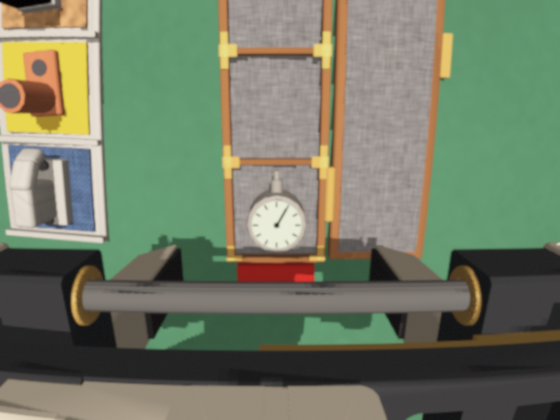

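Dial upright in the red-end slot: face centre (276,222) in w4, side walls at u≈230 and 324. A check of the slot centre in this close view, which also refines the case pose.

```bash
python3 - <<'E'
import cv2
im=cv2.imread('pics/w4.png'); cv2.imwrite('pics/w4c.png',cv2.resize(im[30:270,200:360],None,fx=2.5,fy=2.5,interpolation=cv2.INTER_CUBIC))
E
```

```text
(no output)
```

View pics/w4c.png

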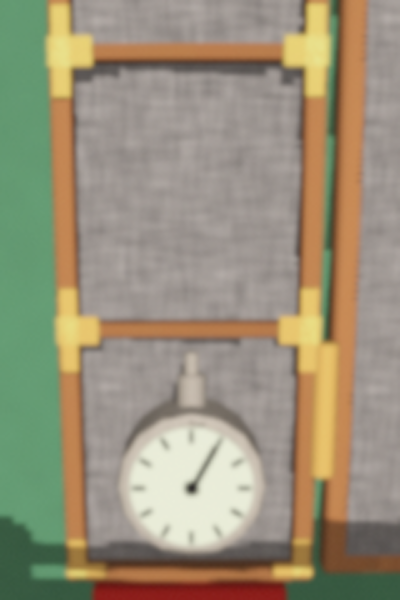

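```bash
python3 - <<'E'
from h import *; import pickle
np.set_printoptions(precision=4,suppress=True)
c=pickle.load(open('pics/w4.pkl','rb')); g=lambda a:np.array(a,float)/2.5-.3+[200,30]
w=px2w(c,g([(48,52),(329,52),(56,329),(323,329),(65,578),(313,578)]),.015); print(w)
print('dial face',px2w(c,g([(192,488)]),.044))
for i,s in((0,0),(2,-.076),(4,-.154)):
    m=w[i:i+2].mean(0); print(m, 'case o', m[:2]-s*np.array([-np.sin(.048),np.cos(.048)]))
m=w[0:2].mean(0)-w[4:6].mean(0);print(np.degrees(np.arctan2(-m[0],m[1])))
E
```

```text
[[ 0.5791 -0.0107  0.015 ]
 [ 0.6548 -0.0071  0.015 ]
 [ 0.5825 -0.0858  0.015 ]
 [ 0.659  -0.0822  0.015 ]
 [ 0.5858 -0.1627  0.015 ]
 [ 0.6626 -0.159   0.015 ]]
dial face [[ 0.6232 -0.1226  0.044 ]]
[ 0.6169 -0.0089  0.015 ] case o [ 0.6169 -0.0089]
[ 0.6208 -0.084   0.015 ] case o [ 0.6171 -0.0081]
[ 0.6242 -0.1609  0.015 ] case o [ 0.6168 -0.007 ]
2.7535777050572405
```

The case origin comes out at (0.617, −0.008), yaw 2.75°, which agrees with the pose I used. The dial is within 1 mm of its slot centre. Moving on with the other parts.

```bash
python3 - <<'E'
from job import *
z=pick('carbon'); place('carbon',z); snap('w5')
z=pick('lug'); snap('w6'); place('lug',z); snap('w7')
E
```

```text
pre [0.4488 0.0416 0.0233] [0.2498 0.3606 0.2276]
gap 0.029588940156934418 z 0.02296976635356228 [ 0.4627 -0.541   0.3512]
lift gap 0.029869718694337823 [ 0.5222  0.128  -1.1124] 17.3
place z -0.0005000000000000039 [ 0.6192 -0.0465  0.02  ] [-3.4754 -0.6444  5.3127] gap 0.02967974082864182
open [-0.4137 -0.4336  0.0534]
t 22.75
pre [ 0.4519 -0.0437  0.0233] [-0.6696  0.0681  0.7609]
gap 0.02133669853996565 z 0.02297030335238844 [ 0.0872 -0.3302 -0.374 ]
lift gap 0.02172653478613551 [-0.115  -0.7456 -1.515 ] 26.0583
place z -0.0005000000000000039 [0.616  0.0195 0.02  ] [-0.9552 -1.5754  5.47  ] gap 0.02117748228546385
open [ 0.9284 -0.0991 -0.0924]
t 31.6167
```

View pics/w5.png

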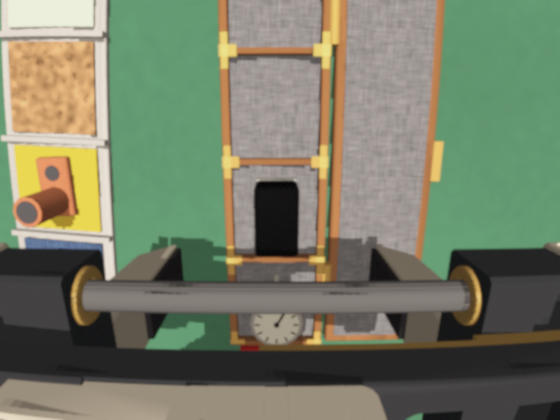

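View pics/w7.png

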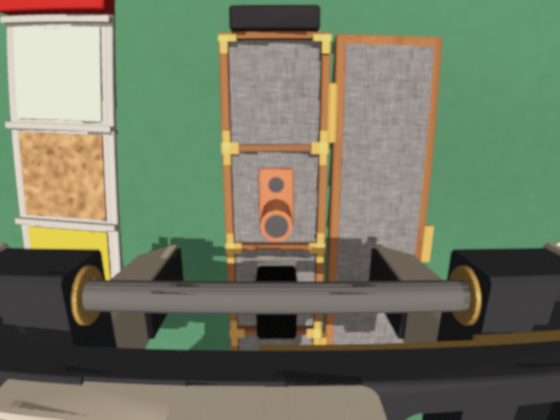

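Carbon (276,218 in w5) and the lug (276,205 in w7) stand straight and centred in the second and third slots. The horn is next.

```bash
python3 - <<'E'
from job import *
z=pick('horn'); snap('w8'); place('horn',z)
manip.move_pose([.54,0,.32],list(q_down(np.pi/2))); manip.sleep(.3); snap('w9')
manip.move_pose([.40,-.30,.35],list(q_down(np.pi/2))); manip.sleep(.2)
for n in('scene','side'): cv2.imwrite(f'pics/{n}9.png',viewer.get_image(n)[:,:,::-1])
im=cv2.imread('pics/w9.png'); cv2.imwrite('pics/w9c.png',cv2.resize(im[190:265,140:400],None,fx=3,fy=3,interpolation=cv2.INTER_CUBIC))
im=cv2.imread('pics/scene9.png'); cv2.imwrite('pics/s9c.png',cv2.resize(im[165:360,275:455],None,fx=3,fy=3,interpolation=cv2.INTER_CUBIC))
im=cv2.imread('pics/side9.png'); cv2.imwrite('pics/d9c.png',cv2.resize(im[150:300,90:340],None,fx=3,fy=3,interpolation=cv2.INTER_CUBIC))
print(manip.current_clock())
E
```

```text
pre [ 0.4501 -0.1166  0.0233] [ 0.3823 -0.3875  0.695 ]
gap 0.015936454400667974 z 0.022971642839723312 [-0.2198 -0.1159  0.7564]
lift gap 0.016188825887612623 [-0.0956  0.1162 -1.6494] 35.15
place z -0.0005000000000000039 [0.6121 0.1014 0.02  ] [-0.609   0.2018  6.6874] gap 0.015848922488086826
open [ 0.3719  0.3636 -0.5186]
t 41.0917
44.4583
```

View pics/w9c.png

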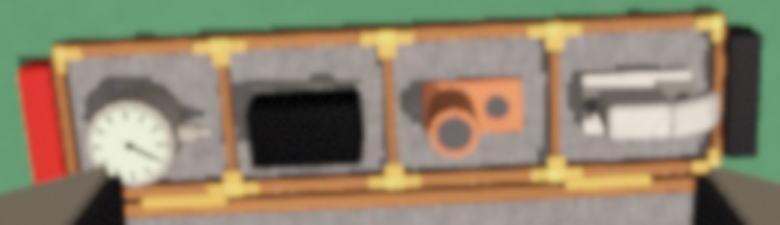

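View pics/s9c.png

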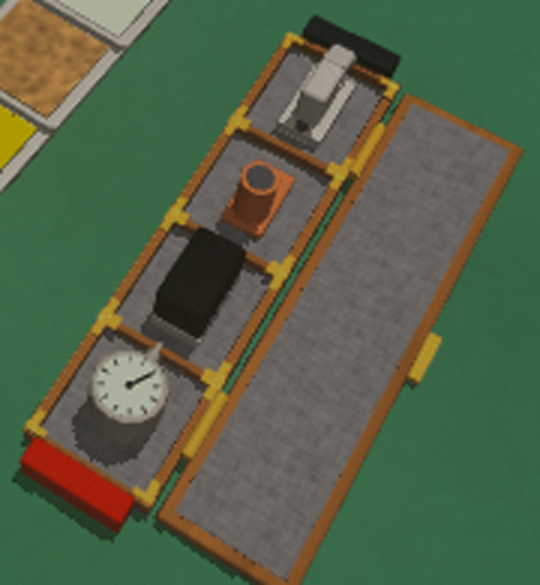

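View pics/d9c.png

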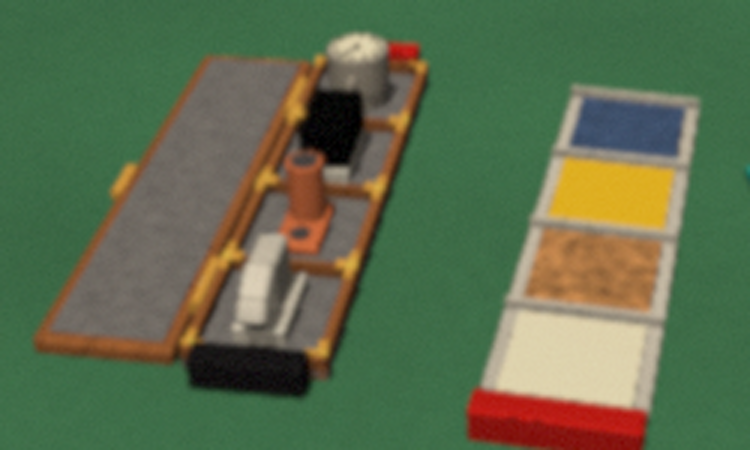

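All four parts stand upright in their slots, in the order dial, carbon, lug, horn from the red block. That matches the rack's pads from its red end: white, cork, yellow, blue. The gripper is clear, so I'm handing in.

```bash
python3 -c "
from bench import manip
print(manip.current_joint_velocities().round(3) if hasattr(manip.current_joint_velocities(),'round') else 0); manip.hand_in(); print(manip.current_clock())"
```

```text
[ 0.007  0.     0.003  0.001 -0.002 -0.001  0.002]
the job is handed in; nothing more can be done
the job is handed in; nothing more can be done
```

All four parts are in the case and the job was handed in at about 44.5 s. From the red block to the black block the slots hold the dial, carbon, copper lug and horn, the same order as on the rack from its red end. The teal lug was left where it was.

- **Setting down:** I lowered each part until it touched the slot floor, then let go. The force on contact was 5–7 N upward, at the floor height I expected for all four.
- **Last pictures (wrist, scene and side):** All four stand upright, and the gripper was well clear. I measured the dial at about 1 mm from its slot centre. I judged the other three near the middle by eye.
- **Disagreements:** My first case position from the scene camera was about 3 mm off in x from the wrist camera. I used the wrist value, and a second, closer wrist picture agreed with it to within about 1.5 mm. No check failed.

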